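# Slide the waveguide window plate out over the end of the chassis ledge

## Task

The thin aluminium plate with the rectangular window lies flat on the low instrument chassis. Push it with the fingertips, without gripping or lifting it, until its long edge lies flush along the chassis's upturned back lip and its end sticks out about 35 mm (give or take 10) past the end of the chassis it already lies nearer to, so that its edge shows and a colleague can take it from there. Keep it flat on the chassis, leave the plain plate and everything else where they are, and finish clear of everything.

Things in the scene. Friction and masses are not known exactly. Their poses are not given: they have to be found in the camera images.
- ledge: Low grey instrument chassis fixed to the bench, 500 mm along its y. Origin: centre of underside, on the bench; z up, +x away from the robot. Its flat top is 60 mm up, from x = -90 to +80 mm; along the far side a lip (x = 80 to 88 mm) rises 12 mm above the top. The two ends, y = -250 and +250 mm, are open. Knobs on its front reach x = -102 mm. Place and yaw vary.
- window_plate: Loose aluminium plate, 100 (own x) x 130 (own y) x 6 mm thick, about 0.16 kg, with a 36 x 56 mm rectangular window through its middle. Origin: centre of underside. Lies flat on the chassis near either end, y roughly along it, its back edge 4 to 40 mm short of the lip. Slides with dry friction and stops when not pushed. Rightly placed, its centre is at chassis x = +30, y = +220 or -220 mm.
- blank_plate: Plain aluminium plate without a window, same outline, 100 x 130 x 6 mm, 0.2 kg, lying on the chassis near its other end. Origin: centre of its underside. To be left alone.
- coax_adapter: Small round brass connector, 20 mm diameter, 28 mm tall, standing loose on the chassis near its front edge between the two plates. Origin: centre of its underside. To be left alone.
- screwdriver: Screwdriver lying on the bench in front of the chassis, to the right. To be left alone.
- wrench: Steel wrench lying on the bench in front of the chassis, to the left. To be left alone.
- receiver: Black portable receiver, 45 x 130 x 85 mm tall, standing on the bench left of the chassis. Origin: centre of its underside. To be left alone.
- mug: White mug, 80 mm diameter, 90 mm tall, standing on the bench right of the chassis. Origin: centre of its underside. To be left alone.
- screw_jar: Small glass jar with black cap, 52 mm diameter, 60 mm tall, on the bench behind the chassis, to the left. Origin: centre of its underside. To be left alone.
- flange_stub: Brass waveguide stub on a square 56 mm flange, 59 mm tall, on the bench behind the chassis, to the right. Origin: centre of its underside. To be left alone.
Not all that is in view belongs to the job. Leave any yellow look-alike of the window_plate alone.

How it is judged:
By the outcome, as a careful person would: the job done as asked, in the order asked, and still so for the second after the job is handed in, with the robot touching nothing.
It also fails if it takes over 48 s, if anything falls off the work surface, if the arm or the gripper's body presses on something with over 40 N, if the wrist force passes 120 N, or if a joint passes its speed limit or range.

## Robot

A 6-joint arm with a two-finger parallel gripper is mounted at the origin on the work surface. World frame = base frame: x ahead of the robot, y to its left, z up, the work surface at z = 0. Lengths are in m, angles in degrees, forces in N, time in s.
With the tool pointing down it reaches from about 0.375 to 0.75 m from the base axis. Payload 9 kg.
Tool frame: the origin (TCP) lies where the fingers leave the gripper's body, on its centre line; the fingertips stand 73 mm ahead of it and the grasp point (between the pads) lies 54 mm ahead of it (robot.tip_reach is the distance from the TCP to the fingertips, in m); z points along the fingers, y is the line along which they close (so a half turn about z gives the same grasp; the last joint's range is limited). The gripper opens to 85 mm and grips with 20 to 120 N. Pads are 22 mm wide; open, the fingers measure 114 mm over their backs; the gripper's body (76 mm by 85 mm) begins 54 mm behind the grasp point. The pads swing forward as they close: fully open they stand 13 mm farther back than shut.
Start: joints at [58.917, 5.964, 5.575, 89.605, 0, 77.527], TCP at [0.191, 0.569, 0.304] pointing down, gripper open.
Joint ranges: [-171.21, 171.21], [-48.23, 106.86], [-62.78, 66.21], [-105.2, 120.99], [-86.42, 89.51], [-180, 180]. Speed limits (degrees/s): [127.2, 127.2, 147.25, 180, 180, 180].

## Interface

Orientations are given as [roll, pitch, yaw] about the fixed x, y, z axes, in that order (R = Rz(yaw) Ry(pitch) Rx(roll)).
In Python, from plant import robot gives the robot as it stands. Calls block until the motion is done:
- robot.move_pose(position, orientation): joint-space move of the TCP to a pose.
- robot.line_to(position, vel=0.15, rotation=None, guard=None): straight line of the TCP; rotation=None keeps the orientation; vel is the mean speed in m/s. With guard (N) it stops when the force on the tool has changed by that much, and returns True; else False.
- robot.goto_joints(angles): joint-space move.
- robot.set_gripper(opening): finger opening in m; the grip force is fixed at half the most; returns when the fingers have stopped.
- robot.pause(seconds).
- robot.ik(position, orientation): joint angles nearest the present ones, or None.
- robot.observe(): the state.
- robot.grab_frame(name): name is "scene" or "top"; returns the picture (480x640x3 uint8, blue, green, red); there is no depth.
- robot.get_calibration(name): a dict with "vertical_fov" (degrees; the focal length in pixels is half the picture's height over the tangent of half this angle, whatever the lens; pixels are square), "cx", "cy" (the principal point, pixels), "rvec" (rotation vector, rad) and "tvec" (3), from world to camera coordinates, as OpenCV has them. Camera axes: x right, y down, z forward; pixel columns grow to the right and rows downward; lengths in m; the calibration is good to about 2 mm. A picture is of the moment at which its call begins. get_calibration takes no time and is no camera call.
A pose or a line that the arm cannot do raises robot.IKError and nothing moves.
- robot.job_done(): hands the job in; it is judged then, once.
The state is a dict: "time": time; "q": joint angles; "qvel": joint speeds; "joint_torque": joint torques, N m; "tool_pos": TCP position; "tcp_rot": TCP orientation; "ft_force": force on the tool from outside, world axes, zero at the start; "torque": the same for the moment, N m; "gripper_width": finger opening in m; "gripper_force": force on a finger pad.
Only numpy, scipy, OpenCV 4.12 (cv2) and the standard library are available. Lean on these libraries where they do the work, as an engineer would, in place of code of your own. Each camera call takes 0.05 s, during which the arm holds its last target. There are 200 camera calls.

## Working session

There is one attempt and no reset: what is moved stays moved. The work goes in short steps, each a Python script; the robot and the scene stay as the last script left them, time stands still between calls to the robot, and variables do not carry over. Pictures are saved under pics/ and viewed, at most 10 in all, crops included, and the job is handed in when it is done.

```bash
mkdir -p pics
cat > h.py <<'E'
import numpy as np, cv2
from plant import robot
def cal(n):
    c=robot.get_calibration(n); f=240/np.tan(np.radians(c["vertical_fov"])/2)
    K=np.array([[f,0,c["cx"]],[0,f,c["cy"]],[0,0,1]]); R=cv2.Rodrigues(np.array(c["rvec"],float))[0]
    return c,K,R,np.array(c["tvec"],float).ravel()
def px2w(n,uv,z):
    c,K,R,t=cal(n); o=-R.T@t; out=[]
    for u,v in uv:
        d=R.T@np.linalg.inv(K)@[u,v,1]; out.append(o+d*(z-o[2])/d[2])
    return np.array(out)
def w2px(n,P):
    c,K,R,t=cal(n); return cv2.projectPoints(np.array(P,float).reshape(-1,3),R,t,K,None)[0].reshape(-1,2)
E
python3 - <<'E'
from h import *
for n in("top","scene"):
    cv2.imwrite(f"pics/{n}0.png",robot.grab_frame(n)); c,K,R,t=cal(n); print(c,-R.T@t)
print(robot.observe())
E
```

```text
{'vertical_fov': 50.67899499019762, 'cx': 318.93844868695425, 'cy': 237.67607091215368, 'rvec': array([ 2.18315054, -2.17822663,  0.07983574]), 'tvec': array([-0.06219502,  0.51697372,  1.32327402])} [ 0.41432244 -0.06574958  1.35874872]
{'vertical_fov': 57.90656361378552, 'cx': 322.9704900312549, 'cy': 237.72582756233987, 'rvec': array([ 1.45948312,  2.10942638, -0.88809641]), 'tvec': array([ 0.23569604, -0.26213413,  1.47912914])} [1.23118919 0.23264209 0.86147592]
{'time': 0.1, 'q': array([ 5.89162733e+01,  5.99580200e+00,  5.53113233e+00,  8.96043940e+01,
       -1.14178157e-03,  7.75279170e+01]), 'qvel': array([ 0.0161132 , -0.05015845,  0.09819374,  0.04704247, -0.02717224,
        0.17540516]), 'joint_torque': array([ 5.81723638e-03, -5.58209610e+01,  5.04718995e+01,  1.32076093e-02,
       -2.99552303e-04,  3.09308564e-05]), 'tool_pos': array([0.19136094, 0.56843921, 0.30319017]), 'tcp_rot': array([-1.79932320e+02, -1.38004095e-02,  1.61388349e+02]), 'ft_force': array([-0.00210347,  0.68136144,  0.27432323]), 'torque': array([-0.03709075,  0.06252869, -0.0279422 ]), 'gripper_force': 0.0, 'gripper_width': 0.085245312279193}
```

View pics/top0.png

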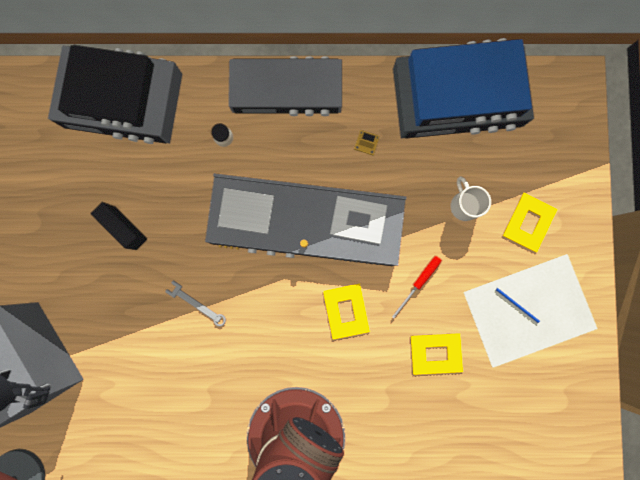

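View pics/scene0.png

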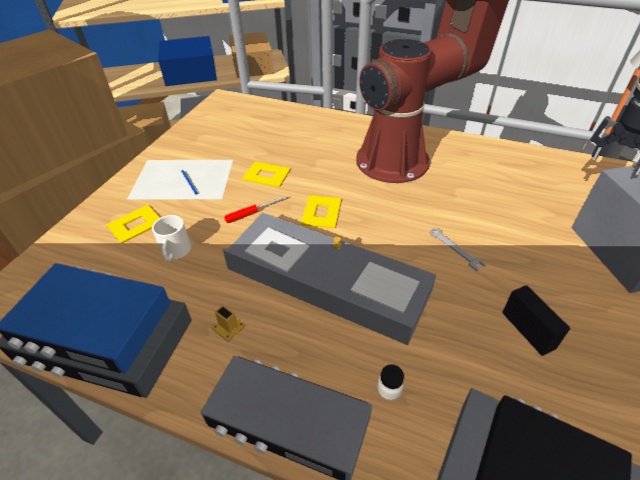

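The window plate is the aluminium one on the chassis at top-view (359,220). It could be mistaken for the yellow frames at (346,312), (437,354) and (530,222), which lie on the bench, or for the plain plate at (246,211), which has no window. I'll check it in a close crop.

Run:
```python
import cv2
i=cv2.imread("pics/top0.png")[165:275,310:415]
cv2.imwrite("pics/c1.png",cv2.resize(i,None,fx=5.4,fy=5.4,interpolation=cv2.INTER_CUBIC))
i=cv2.imread("pics/top0.png")[165:275,200:320]
cv2.imwrite("pics/c2.png",cv2.resize(i,None,fx=5.4,fy=5.4,interpolation=cv2.INTER_CUBIC))
```

```text
(no output)
```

View pics/c1.png

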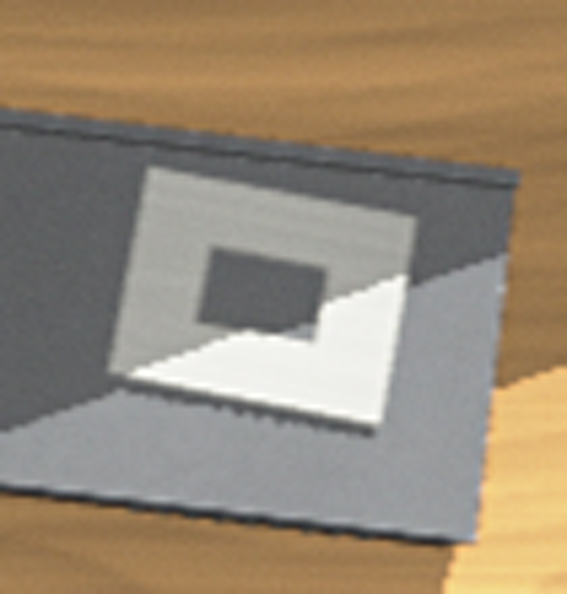

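View pics/c2.png

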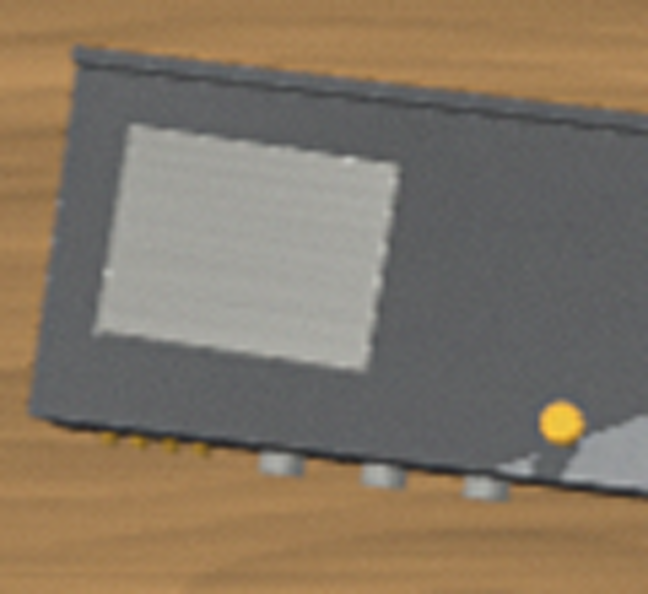

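The crop confirms it. The window plate's corners in c1 are about (148,168), (416,216), (378,425) and (112,375), and the nearer chassis end is the right-hand one (-y). Next I'll compute the poses.

```bash
cat >> h.py <<'E'
def fit(L,W):
    L=np.array(L,float)[:,:2];W=np.array(W)[:,:2];lm,wm=L.mean(0),W.mean(0);A=L-lm;B=W-wm
    th=np.arctan2((A[:,0]*B[:,1]-A[:,1]*B[:,0]).sum(),(A*B).sum());c,s=np.cos(th),np.sin(th)
    R=np.array([[c,-s],[s,c]]);t=wm-R@lm
    return t,th,np.abs((R@L.T).T+t-W).max()
def C(p,ox,oy=165,k=5.4): return [((u+.5)/k-.5+ox,(v+.5)/k-.5+oy) for u,v in p]
E
python3 - <<'E'
from h import *
a=px2w("top",C([(33,412)],200)+C([(474,543)],310),.06)
b=px2w("top",C([(78,47)],200)+C([(519,172)],310),.072)
t,th,e=fit([(-.09,.25),(-.09,-.25),(.088,.25),(.088,-.25)],np.vstack([a,b]))
print("chassis",t,np.degrees(th),e)
p=px2w("top",C([(148,168),(416,216),(378,425),(112,375)],310),.066)
tp,tq,ep=fit([(.05,.065),(.05,-.065),(-.05,-.065),(-.05,.065)],p)
R=np.array([[np.cos(th),-np.sin(th)],[np.sin(th),np.cos(th)]])
print("plate",tp,np.degrees(tq),ep,"in chassis",R.T@(tp-t),np.degrees(tq-th)); print(((p[:,:2]-t)@R))
q=px2w("top",C([(561,422)],200),.088)[0,:2];print("adapter",R.T@(q-t))
q=px2w("top",C([(130,125),(400,163),(368,372),(95,334)],200),.066)[:,:2];print("blank",(q-t)@R)
np.savez("ch.npz",t=t,th=th)
E
```

```text
chassis [ 0.56279947 -0.02664579] -6.959205103724238 0.0025041043650782246
plate [ 0.56091964 -0.16222783] -10.30494136427933 0.0010362505993314897 in chassis [ 0.0145615  -0.13481093] -3.3457362605550918
[[ 0.06857714 -0.07301114]
 [ 0.06137422 -0.20236016]
 [-0.03987883 -0.19582751]
 [-0.03182653 -0.06804491]]
adapter [-0.06381444 -0.00356741]
blank [[ 0.05320531  0.21956896]
 [ 0.0509044   0.08915261]
 [-0.05016333  0.09117815]
 [-0.04819299  0.22225076]]
```

```bash
cat >> h.py <<'E'
try:
    d=np.load("ch.npz");T,TH=d["t"],float(d["th"]);RC=np.array([[np.cos(TH),-np.sin(TH)],[np.sin(TH),np.cos(TH)]])
except FileNotFoundError: pass
def W(x,y,z): return [*(RC@[x,y]+T),z]
def cpos():
    o=robot.observe(); p=o["tool_pos"]; return np.round([*(RC.T@(p[:2]-T)),p[2],o["time"],*o["ft_force"]],4)
E
python3 - <<'E'
from h import *
from h import TH
D=np.degrees(TH)
for yaw in(D,D+180,D+90,D-90): print(yaw,robot.ik(W(-.07,-.13,.14),[180,0,yaw]),robot.ik(W(.03,-.04,.14),[180,0,yaw]))
print("mug",(px2w("top",[(470,203)],.09)[0,:2]-T)@RC)
robot.set_gripper(.06)
robot.move_pose(W(-.070,-.13,.21),[180,0,D+180]); print(cpos())
robot.line_to(W(-.070,-.13,.150)); robot.pause(.2); print(cpos())
print(robot.line_to(W(-.070,-.13,.12),vel=.02,guard=4)); print(cpos(),robot.tip_reach)
E
```

```text
-6.959205103724238 [-32.16233095  -9.68185869 -26.86921247  72.81264622   0.
 154.79687415] [-19.43875335   6.60299198 -10.85703323  72.53997479   0.
 167.52045175]
173.04079489627577 [-32.16233095  -9.68185869 -26.86921247  72.81264622   0.
 -25.20312585] [-19.43875335   6.60299198 -10.85703323  72.53997479   0.
 -12.47954825]
83.04079489627576 [-32.16233095  -9.68185869 -26.86921247  72.81264622   0.
  64.79687415] [-19.43875335   6.60299198 -10.85703323  72.53997479   0.
  77.52045175]
-96.95920510372424 [ -32.16233095   -9.68185869  -26.86921247   72.81264622    0.
 -115.20312585] [ -19.43875335    6.60299198  -10.85703323   72.53997479    0.
 -102.47954825]
mug [ 0.0874654 -0.4077236]
[-0.0698 -0.1294  0.2101  3.2167  0.1405 -0.4613  0.5764]
[-0.0693 -0.1303  0.1513  3.9667  1.1227 -0.5738  0.3234]
True
[-0.0701 -0.13    0.1276  5.0167 -0.9955 -0.3616  5.5961] 0.0726
```

```bash
python3 - <<'E'
from h import *
from h import TH
D=np.degrees(TH)
robot.line_to(W(-.070,-.13,.1298),vel=.03); robot.pause(.2); print(cpos())
print(robot.line_to(W(-.048,-.133,.1298),vel=.04,guard=8),cpos())
print(robot.line_to(W(-.018,-.135,.1298),vel=.02,guard=8),cpos())
robot.line_to(W(-.060,-.135,.1298),vel=.08); robot.line_to(W(-.060,-.135,.21))
robot.move_pose(W(.026,-.035,.21),[180,0,D+90])
cv2.imwrite("pics/top1.png",robot.grab_frame("top")); cv2.imwrite("pics/s1.png",robot.grab_frame("scene")[200:350,200:450]);print(cpos())
E
python3 -c "
import cv2
cv2.imwrite('pics/s1b.png',cv2.resize(cv2.imread('pics/s1.png'),None,fx=3.2,fy=3.2,interpolation=2))"
```

```text
[-0.0701 -0.1299  0.1296  5.4667  0.5908 -0.5815 -0.4007]
False [-0.0481 -0.1329  0.1296  6.175  -1.3623  0.6079 -0.5066]
True [-0.0273 -0.1342  0.1291  7.2    -0.3533  0.1451 -0.3164]
[ 0.0259 -0.0352  0.2098 10.1167 -0.3572  0.0825 -0.5139]
```

View pics/s1b.png

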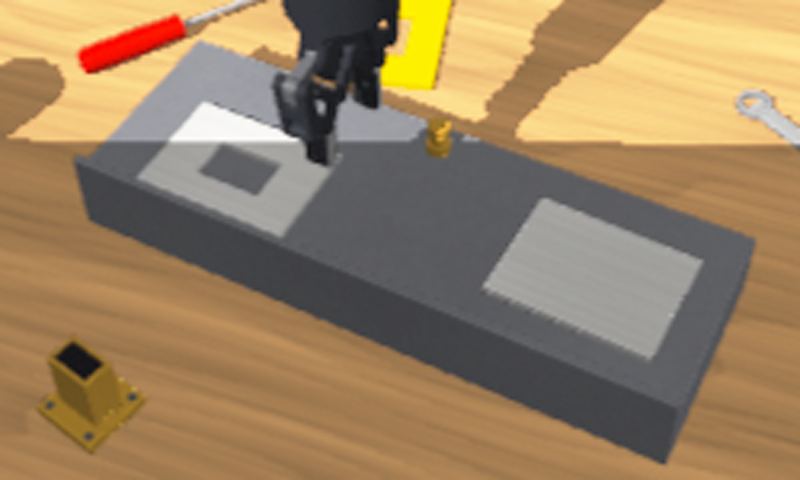

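Run:
```python
from h import *
from h import TH
D=np.degrees(TH)
robot.line_to(W(.023,-.035,.140)); robot.pause(.1)
print(robot.line_to(W(.023,-.035,.1298),vel=.03,guard=5),cpos())
print(robot.line_to(W(.023,-.055,.1298),vel=.05,guard=12),cpos())
print(robot.line_to(W(.023,-.145,.1298),vel=.04,guard=12),cpos())
robot.line_to(W(.023,-.115,.1298),vel=.08); robot.line_to(W(.023,-.115,.21))
robot.move_pose(W(-.066,-.205,.21),[180,0,D+180]);print(cpos())
i=robot.grab_frame("top");cv2.imwrite("pics/top2.png",i)
cv2.imwrite("pics/c3.png",cv2.resize(i[165:275,330:435],None,fx=5.4,fy=5.4,interpolation=2))
```

```text
False [ 2.2800e-02 -3.5000e-02  1.2950e-01  1.1325e+01 -3.7690e-01 -2.8570e-01
  1.9000e-03]
False [ 0.023  -0.0553  0.1298 11.875   0.0399  0.6685  0.2358]
False [ 0.023  -0.1449  0.1298 14.275  -0.4865  0.2125  0.5151]
[-0.066  -0.2048  0.2096 17.0583  0.7093  0.1073  1.0089]
```

View pics/c3.png

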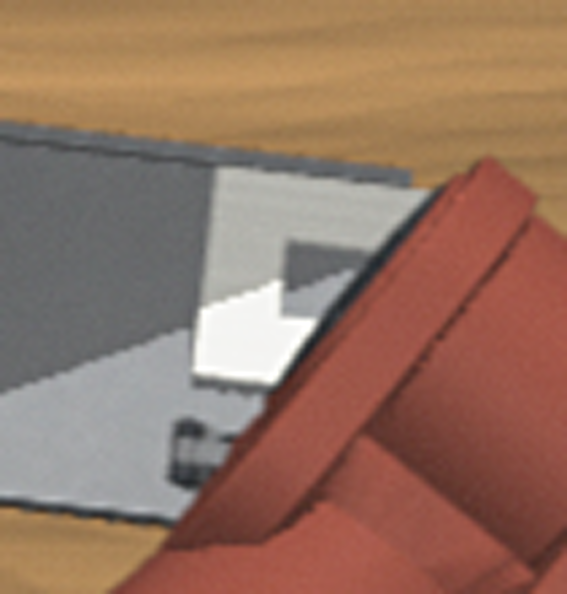

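The plate's +y edge runs from (217,166) to (192,378) in the crop, and it lies along the lip. Next is the final squaring push, then I'll retreat and measure.

Run:
```python
from h import *
from h import TH
print((px2w("top",C([(217,166),(192,378)],330),.066)[:,:2]-T)@RC)
robot.line_to(W(-.066,-.205,.140)); robot.pause(.1)
print(robot.line_to(W(-.066,-.205,.1298),vel=.03,guard=5),cpos())
print(robot.line_to(W(-.045,-.207,.1298),vel=.05,guard=8),cpos())
print(robot.line_to(W(-.018,-.207,.1298),vel=.02,guard=8),cpos())
robot.line_to(W(-.060,-.207,.1298),vel=.08); robot.line_to(W(-.060,-.207,.21))
robot.goto_joints([30,*robot.observe()["q"][1:]]); print(cpos())
i=robot.grab_frame("top");cv2.imwrite("pics/top3.png",i)
cv2.imwrite("pics/c4.png",cv2.resize(i[165:275,330:435],None,fx=5.4,fy=5.4,interpolation=2))
```

```text
[[ 0.07990793 -0.15661051]
 [-0.02226398 -0.15661197]]
False [-0.0661 -0.2049  0.1296 18.3167 -0.1715  0.2722  0.2197]
False [-0.045  -0.2069  0.1296 18.8917 -0.2863 -0.367   0.6442]
True [-0.0273 -0.2069  0.1291 19.8    -0.854   0.3431  0.1919]
[-0.2298  0.3691  0.2091 23.1917 -0.4551  0.3072 -0.658 ]
```

View pics/c4.png

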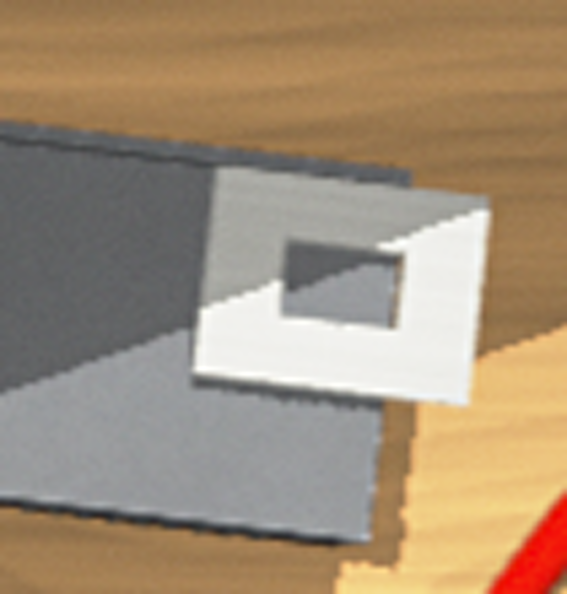

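View pics/top3.png

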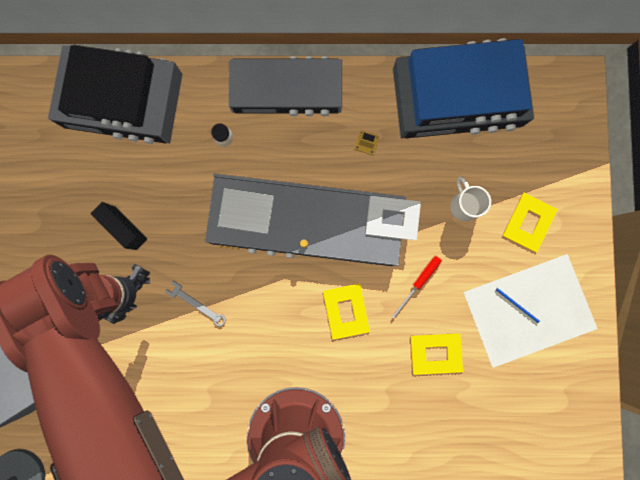

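The plate now overhangs the right-hand end: its corners are (217,166), (490,200), (469,404) and (192,378). Everything else is where it was, and the arm is clear. One last numeric check before I hand in.

Run:
```python
from h import *
from h import TH
p=px2w("top",C([(217,166),(490,200),(469,404),(192,378)],330),.066)
t,q,e=fit([(.05,.065),(.05,-.065),(-.05,-.065),(-.05,.065)],p)
c=RC.T@(t-T);print(c,np.degrees(q-TH),e)
if abs(c[1]+.22)<.006 and abs(c[0]-.03)<.003: print(robot.job_done())
```

```text
[ 0.02973242 -0.2221935 ] 0.574586020967283 0.0012414251570769252
the job is handed in; nothing more can be done
None
```

The job is handed in: in the last camera measurement the window plate lay along the back lip (within about 0.6° and 0.3 mm), sticking out about 37 mm past the chassis's right-hand end, with nothing else visibly moved and the arm clear.

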